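Hold the spring clip open around the edge of the counter card

TASK

Lift the steel canister by its handle off the wooden card stand and set it down upright on the counter beside the stand, clear of it. Then take the wooden spring clip by its tails, squeeze it wide open, and bring it to the upright edge of the card that faced the canister, about half-way up, so that the card edge is well inside the gaping, level jaws and nothing of the clip touches the card or the stand. Finish there, still holding the clip squeezed open in the gripper (do not let go), and leave everything else on the counter where it is.

Things in the scene. Friction and masses are not known exactly. Their poses are not given: they have to be found in the camera images.
- stand: Fixed wooden card stand, base 200 (x) x 120 (y) x 20 mm; origin at the centre of its underside, z up. A stiff white card 3 mm thick stands upright in its plane y = 0, from x = 5 to 90 mm, z = 20 to 140 mm; two cheeks 12 mm thick, 18 mm high hold its foot from x = 18 to 88 mm. The canister stands on the front half, about x = -50 mm, before the card's free edge.
- card_edge (a point): Middle of the card's free upright edge (the one towards the canister): stand x = 5 mm, y = 0, z = 80 mm. Axes as the stand; the clip comes in along the stand's +x.
- canister: Closed stainless canister with a screw lid, 76 mm diameter (lid 80 mm), top of the lid 104 mm above its underside, 0.3 to 0.55 kg, with a fixed flat arch handle above the lid; starts upright on the stand. Origin at the centre of its underside, z up.
- canister_handle (a point): Centre of the handle's grip bar, on the canister's axis 144 mm above its underside. The bar is 12 mm wide (canister x), 12 mm high, 70 mm long (canister y), 34 mm free below it, on two 8 mm legs at y = +-31 mm. Axes as the canister.
- clip: Wooden peg-type spring clip lying on its side, 28 mm high, 100 mm long, 60 g. Origin on the pivot (12 mm steel coil) at its lower side, z up along the pivot, x towards the jaws. Two mirrored levers 6 mm thick: tails to x = -50 mm, jaws to x = +50 mm. Shut: jaw tips meet, tail ends 50 mm apart overall. Fully open: tails parallel, 26 mm overall; jaw tips gape 27 mm, 20 mm at x = 20 mm. It springs shut.
- clip_tails (a point): Middle of the tails, where to squeeze along the clip's y: clip x = -33 mm, y = 0, 14 mm above its origin (half-way up); 42 mm wide here when shut, 26 mm open. Squeezing here starts to open it at about 5 N and reaches the stop at about 9 N; 20 N or more holds it firmly against the stop. Axes as the clip.
- clip_mouth (a point): Between the jaws 5 mm inside their tips: clip x = 45 mm, y = 0, half-way up (14 mm). Axes as the clip.
- clip_left (a joint): Opening of the clip's left lever, 0 shut to 0.25 rad at the stop; both levers open equally.
- clip_right (a joint): Opening of the clip's right lever, 0 shut to 0.25 rad at the stop.
- jar_gripper: Bystander: green silicone jar gripper, a flat disc 90 mm across, 10 mm high. Origin at the centre of its underside.
- coffee_jar: Bystander: brown glass coffee jar, 84 mm diameter, 140 mm high. Origin at the centre of its underside.
- mug: Bystander: white mug, 80 mm diameter, 90 mm high, handle at its +y side (about 35 mm out). Origin at the centre of its underside.
- spoon: Bystander: spoon lying along its x, at most 220 mm long, under 30 mm high. Origin at mid-length, underside.
- tea_box: Bystander: cardboard tea box 130 (x) x 75 (y) x 70 mm high. Origin at the centre of its underside.
- tin: Bystander: small round aluminium tin, 66 mm diameter, 70 mm high. Origin at the centre of its underside.

How it is judged:
By the outcome, as a careful person would: the job done as asked, in the order asked, and still so for the second after the job is handed in, while the arm keeps its last pose, push and grip.
It also fails if it takes over 61 s, if anything falls off the work surface, if the arm or the gripper's body presses on something with over 40 N, if the wrist force passes 120 N, or if a joint passes its speed limit or range.

ROBOT

A 6-joint arm with a two-finger parallel gripper is mounted at the origin on the work surface. World frame = base frame: x ahead of the robot, y to its left, z up, the work surface at z = 0. Lengths are in m, angles in degrees, forces in N, time in s.
With the tool pointing down it reaches from about 0.25 to 0.725 m from the base axis. Payload 9.7 kg.
Tool frame: the origin (TCP) lies at the very end of the fingers, on their centre line; the grasp point (between the pads) lies 19 mm behind it (bot.hold_point_z is the distance from the TCP to the grasp point, in m); z points along the fingers, y is the line along which they close (so a half turn about z gives the same grasp; the last joint's range is limited). The gripper opens to 85 mm and grips with 20 to 120 N. Pads are 22 mm wide; open, the fingers measure 114 mm over their backs; the gripper's body (76 mm by 85 mm) begins 54 mm behind the grasp point. The pads swing forward as they close: fully open they stand 13 mm farther back than shut.
Start: joints at [69.901, 4.979, 10.078, 95.1, 0, 90], TCP at [0.189, 0.517, 0.231] pointing down, gripper open.
Joint ranges: [-179.16, 179.16], [-48.56, 103.87], [-65.8, 70.77], [-126.05, 130.52], [-82.76, 87.17], [-180, 180]. Speed limits (degrees/s): [127.2, 127.2, 147.25, 180, 180, 180].

INTERFACE

Orientations are given as [roll, pitch, yaw] about the fixed x, y, z axes, in that order (R = Rz(yaw) Ry(pitch) Rx(roll)).
In Python, from workcell import bot gives the robot as it stands.
- The arm moves only by the tool play_rows, never from a script. Its argument "targets" is a list of rows, each an object with "grip": the closure in counts, from 0 (fully open) to 255 (shut); "linear": the shift along the world's x, y, z in cm, a list of three; "delta_rot": the turn, a rotation vector about the world's x, y, z in rad, a list of three. A call has 1 to 10 rows; each row is the pose to reach, as a shift and turn from the pose commanded when the call began; what a row does not reach only later rows make up. A row lasts 1/10 s, in which the tool goes at most 50 mm and 8.59 degrees, less where a joint would pass 70% of its speed; a pose out of reach is approached as far as the arm can. A call with a gripper value outside its range is refused whole. The fingers move at their own pace and stop on an object; "force" is the grip in N (left out, the last holds). Time passes only in rows, so rows that repeat a pose let the fingers close. It gives the time, the measured TCP pose, the force, the opening and the grip force at its end, in the units of the state.
- bot.get_obs(): the state, without advancing time (a new reading comes with each control period).
- bot.camera(name): name is "scene" or "side" or "wrist"; returns a dict with "color" (420x560x3 uint8, red, green, blue), "range_z" (420x560 float32, m along the optical axis (not along the pixel's ray), 0 where there is no reading), "fov_y" (degrees; the focal length in pixels is half the picture's height over the tangent of half this angle, whatever the lens; pixels are square), "cx", "cy" (the principal point, pixels), "world_to_cam" (4x4, takes a point from world to camera coordinates). Camera axes: x right, y up, looking along -z (the intrinsics and any distortion apply to the point x, -y, -z); pixel columns grow to the right and rows downward; lengths in m; the calibration is good to about 2 mm. A picture is of the moment at which its call begins.
- bot.job_done(): hands the job in; it is judged then, once.
Trained networks look in a picture, given as the dict that the camera call returned (one of the last four; its "shot" number tells which), for a name from the list of things; names that differ only in an ending like _2 or _b are one class to them, and where a whole thing is asked for, a point or a joint stands for the part that bears it (a point fixed in the world has none). Each returns a list of dicts, best first, with "conf" (0 to 1); they miss things now and then, are a little off and sometimes report something else, mostly with a low value. They report only what shows in the picture. A call takes as long as a camera call.
- bot.search_frame(picture, target): "box" ([left, top, right, bottom] in pixels, round what is visible of it).
- bot.trace(picture, target): "pixels" (420x560 bool, what is visible of it) and "box" ([left, top, right, bottom] in pixels, round what is visible of it).
- bot.pinpoint(picture, target): "pixel" ([column, row] in pixels: a listed point, or the origin of a listed thing).
The state is a dict: "time": time; "q": joint angles; "qd": joint speeds; "joint_efforts": joint torques, N m; "ee_pos": TCP position; "tcp_rot": TCP orientation; "wrist_force": force on the tool from outside, world axes, zero at the start; "torque": the same for the moment, N m; "opening": finger opening in m; "grasp_force": force on a finger pad.
Only numpy, scipy, OpenCV 4.12 (cv2) and the standard library are available. Lean on these libraries where they do the work, as an engineer would, in place of code of your own. Each camera call takes 0.05 s, during which the arm holds its last target. There are 200 camera calls.

## Working session

There is one attempt and no reset: what is moved stays moved. The work goes in short steps, Python scripts to look and compute and a tool call to move; the robot and the scene stay as the last step left them, time stands still between calls to the robot, and variables do not carry over. Pictures are saved under pics/ and viewed, at most 10 in all, crops included, and the job is handed in when it is done.

Besides the shell and the picture viewer there is one more tool, called after ">>>" as a command line: name --argument value ..., lists and objects as JSON in quotes. play_rows: Moves the arm, as the interface text tells. Its arguments: {"type":"object","properties":{"targets":{"type":"array","items":{"type":"object","properties":{"grip":{"type":"number"},"linear":{"type":"array","items":{"type":"number"}},"delta_rot":{"type":"array","items":{"type":"number"}}}}},"force":{"type":"number"}},"required":["targets"]}

```bash
mkdir -p pics; cat > h.py <<'E'
import numpy as np, cv2
from workcell import bot
def P(pic):
    h,w=pic["range_z"].shape; f=h/2/np.tan(np.radians(pic["fov_y"])/2)
    u,v=np.meshgrid(np.arange(w),np.arange(h)); z=pic["range_z"]
    c=np.stack([(u-pic["cx"])/f*z,-(v-pic["cy"])/f*z,-z,np.ones_like(z)],-1)
    p=c@np.linalg.inv(pic["world_to_cam"]).T; p=p[...,:3]; p[z<=0]=np.nan
    return p
def save(pic,n): cv2.imwrite("pics/"+n+".png",pic["color"][...,::-1])
E
python3 - <<'E'
from h import *
np.set_printoptions(precision=3,suppress=True)
ims=[]
for n in ["scene","side"]:
    pic=bot.camera(n); p=P(pic); ims.append(pic["color"]); np.savez(n+".npz",p=p,c=pic["color"])
    print(n,{k:v for k,v in pic.items() if k not in("color","range_z","world_to_cam")}, np.linalg.inv(pic["world_to_cam"])[:3])
    for t in ["stand","canister","clip","jar_gripper","coffee_jar","mug","spoon","tea_box","tin"]:
        r=bot.trace(pic,t)
        if not r: print(t,"-");continue
        q=p[r[0]["pixels"]]; q=q[~np.isnan(q[:,0])]
        print(t,round(r[0]["conf"],2),np.array(r[0]["box"]),"lo",np.percentile(q,3,0),"hi",np.percentile(q,97,0))
    for t in ["card_edge","canister_handle","clip_tails","clip_mouth","clip","stand"]:
        r=bot.pinpoint(pic,t)
        if r:
            u,v=np.array(r[0]["pixel"]).astype(int); print("pt",t,round(r[0]["conf"],2),u,v,p[v,u])
cv2.imwrite("pics/a.png",cv2.resize(np.vstack(ims),None,fx=.71,fy=.71)[...,::-1])
print(bot.get_obs(),bot.hold_point_z)
E
```

```text
scene {'fov_y': 54.558287379555765, 'cx': 283.40979685864346, 'cy': 206.95348221536238, 'shot': 1} [[ 0.366 -0.809  0.461  1.197]
 [ 0.931  0.319 -0.179 -0.239]
 [-0.002  0.494  0.869  1.329]]
stand 0.95 [272.1 213.7 326.2 258.7] lo [ 0.533 -0.018  0.015] hi [0.704 0.107 0.132]
canister 0.9 [278.9 191.2 301.3 224.9] lo [0.519 0.004 0.024] hi [0.593 0.078 0.172]
clip 0.57 [337.4 171.2 367.  186.7] lo [ 0.434  0.281 -0.001] hi [0.523 0.344 0.034]
jar_gripper 0.84 [190.2 206.3 215.2 229.6] lo [ 0.384 -0.304  0.005] hi [ 0.464 -0.228  0.017]
coffee_jar 0.75 [367.6 188.  399.8 225.1] lo [0.639 0.307 0.019] hi [0.706 0.375 0.146]
mug 0.46 [338.9 167.5 364.7 188.4] lo [ 0.436  0.281 -0.   ] hi [0.525 0.348 0.034]
spoon 0.69 [270.8 213.9 327.  262.6] lo [ 0.535 -0.017  0.015] hi [0.704 0.107 0.132]
tea_box 0.78 [125.  221.8 167.4 271.2] lo [ 0.42  -0.511  0.006] hi [ 0.548 -0.433  0.076]
tin 0.88 [385.  156.4 405.1 173.7] lo [0.469 0.458 0.011] hi [0.522 0.513 0.076]
pt clip_tails 0.67 344 175 [0.447 0.308 0.004]
pt clip_mouth 0.73 362 187 [0.521 0.349 0.001]
pt clip 0.57 348 184 [ 0.488  0.
[... 981 characters left out ...]
[0.63  0.079 0.024]
pt canister_handle 0.86 272 192 [0.553 0.036 0.161]
pt clip_tails 0.65 217 171 [0.478 0.325 0.001]
pt clip_mouth 0.83 227 159 [0.521 0.34  0.027]
pt clip 0.78 216 173 [0.466 0.29  0.028]
pt stand 0.58 285 220 [0.588 0.017 0.044]
{'time': 1.6, 'q': array([69.899,  4.98 , 10.078, 95.101,  0.   , 90.   ]), 'qd': array([-0.055,  0.039,  0.016, -0.033, -0.017, -0.065]), 'joint_efforts': array([ -0.001, -52.01 ,  46.486,   0.002,   0.   ,   0.   ]), 'ee_pos': array([0.189, 0.516, 0.231]), 'tcp_rot': array([-179.997,   -0.   ,  159.899]), 'wrist_force': array([0.448, 0.356, 0.511]), 'torque': array([0.022, 0.038, 0.014]), 'grasp_force': 0.0, 'opening': 0.0852965771141918} 0.0187
```

View pics/a.png

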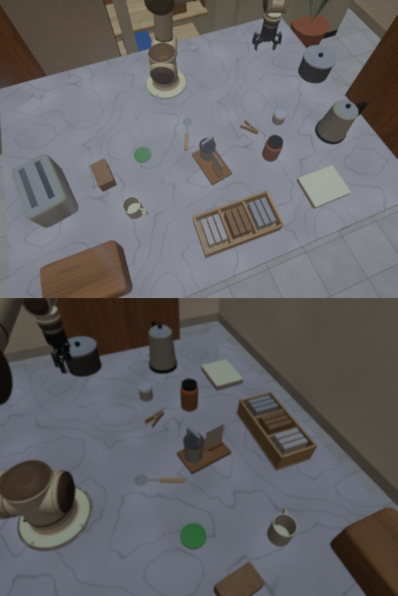

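The overview shows the canister on the stand near (555, 38 mm), the card behind it, and the clip near (480, 310 mm). Next I fit the orientations from the point clouds.

```bash
python3 - <<'E'
from h import *
np.set_printoptions(precision=4,suppress=True)
D={n:np.load(n+".npz") for n in["scene","side"]}
ims=[]
for n,d in D.items():
    q=d["p"].reshape(-1,3)
    s=lambda x0,x1,y0,y1,z0,z1:q[(q[:,0]>x0)&(q[:,0]<x1)&(q[:,1]>y0)&(q[:,1]<y1)&(q[:,2]>z0)&(q[:,2]<z1)]
    def rect(a):
        r=cv2.minAreaRect((a[:,:2]*1000).astype(np.float32)); return r
    b=s(.45,.75,-.1,.2,.013,.135); print(n,"base",len(b),rect(b))
    can=s(.5,.61,-.02,.1,.15,.19); print("handle",len(can),can.mean(0),rect(can), can[:,2].max())
    b=s(.59,.75,-.05,.15,.06,.15); 
    b=b[np.hypot(b[:,0]-.556,b[:,1]-.038)>.045]
    l=cv2.fitLine(b[:,:2].astype(np.float32),cv2.DIST_HUBER,0,.001,.001).ravel(); print("card",len(b),l,np.degrees(np.arctan2(l[1],l[0])),b.min(0),b.max(0))
    c=s(.41,.56,.25,.38,.012,.05); print("clip",len(c),c.mean(0),rect(c))
    lid=s(.5,.61,-.02,.1,.11,.135); print("lid",rect(lid))
    img=np.full((600,400,3),255,np.uint8)
    col=d["c"].reshape(-1,3)
    for (pt,cc) in zip(q,col):
        if .4<pt[0]<.72 and -.06<pt[1]<.36 and pt[2]>.011:
            u=int((.36-pt[1])/.42*400); v=int((.72-pt[0])/.32*300*1); cv2.circle(img,(u,v),1,tuple(int(k) for k in cc),-1)
    ims.append(img[:300])
    c=d["c"]; 
cr=[cv2.resize(D["scene"]["c"][160:265,265:375],None,fx=4,fy=4),cv2.resize(D["side"]["c"][150:255,195:305],None,fx=4,fy=4)]
cv2.imwrite("pics/b.png",cv2.resize(np.hstack(cr),(800,382))[...,::-1])
E
```

```text
scene base 1868 ((574.18896484375, 35.66368865966797), (272.7302551269531, 127.64189147949219), 13.138700485229492)
handle 98 [0.557  0.0406 0.1682] ((555.8951416015625, 41.92366027832031), (14.657830238342285, 72.94579315185547), 15.836631774902344) 0.1764362495126357
card 198 [0.986  0.167  0.654  0.0525] 9.614012 [0.6102 0.044  0.0607] [0.6951 0.062  0.1475]
clip 178 [0.4846 0.3187 0.0247] ((483.009033203125, 321.6758117675781), (98.52102661132812, 49.398597717285156), 31.97569465637207)
lid ((555.937744140625, 38.69170379638672), (82.28618621826172, 79.22990417480469), 35.78084182739258)
side base 2800 ((572.38671875, 33.373268127441406), (274.5901184082031, 131.9302978515625), 13.264382362365723)
handle 149 [0.5566 0.0349 0.167 ] ((557.1951904296875, 39.98323059082031), (14.24260139465332, 72.95885467529297), 17.380268096923828) 0.17390726700593884
card 468 [0.9862 0.1656 0.6541 0.0499] 9.534396 [0.6123 0.0411 0.0601] [0.698  0.0595 0.1448]
clip 227 [0.4818 0.3155 0.0239] ((487.0175476074219, 317.98040771484375), (101.24862670898438, 47.87804412841797), 30.931257247924805)
lid ((555.4608764648438, 36.096900939941406), (76.11005401611328, 80.17855834960938), 66.56951904296875)
```

View pics/b.png

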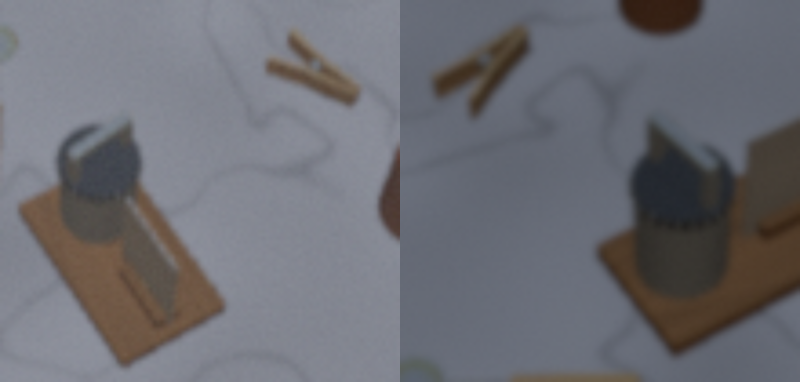

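The crops show the clip's jaws closed toward world +x, with yaw about 31°. The handle bar lies along about 106° and the card along 9.6°. I'm moving to above the handle.

>>> play_rows --targets '[{"grip":0,"linear":[1,-1.3,0.2],"delta_rot":[0,0,-0.03]},{"grip":0,"linear":[3,-3.9,0.6],"delta_rot":[0,0,-0.08]},{"grip":0,"linear":[5.5,-7.1,1],"delta_rot":[0,0,-0.15]},{"grip":0,"linear":[8,-10.4,1.4],"delta_rot":[0,0,-0.22]},{"grip":0,"linear":[10.5,-13.6,1.8],"delta_rot":[0,0,-0.29]},{"grip":0,"linear":[13,-16.9,2],"delta_rot":[0,0,-0.36]},{"grip":0,"linear":[15.5,-20.1,2],"delta_rot":[0,0,-0.43]},{"grip":0,"linear":[18,-23.3,2],"delta_rot":[0,0,-0.5]},{"grip":0,"linear":[20.5,-26.6,2],"delta_rot":[0,0,-0.57]},{"grip":0,"linear":[23,-29.8,2],"delta_rot":[0,0,-0.64]}]'

```text
time: 2.6
ee_pos: [0.4197, 0.2162, 0.2517]
tcp_rot: [180.0, 0.0, 123.0]
wrist_force: [-0.1, 0.1, 0.6]
opening: 0.0854
grasp_force: 0.0
```

>>> play_rows --targets '[{"grip":0,"linear":[2.5,-3.2,0],"delta_rot":[0,0,-0.07]},{"grip":0,"linear":[5,-6.5,0],"delta_rot":[0,0,-0.13]},{"grip":0,"linear":[7.5,-9.7,0],"delta_rot":[0,0,-0.19]},{"grip":0,"linear":[9.5,-12.5,0],"delta_rot":[0,0,-0.24]},{"grip":0,"linear":[11.5,-15,0],"delta_rot":[0,0,-0.28]},{"grip":0,"linear":[13,-17,0],"delta_rot":[0,0,-0.3]},{"grip":0,"linear":[13.7,-17.8,0],"delta_rot":[0,0,-0.3]},{"grip":0,"linear":[13.7,-17.8,0],"delta_rot":[0,0,-0.3]},{"grip":0,"linear":[13.7,-17.8,0],"delta_rot":[0,0,-0.3]}]'

```text
time: 3.5
ee_pos: [0.5555, 0.0408, 0.2514]
tcp_rot: [-180.0, -0.0, 106.0]
wrist_force: [0.5, 0.5, 0.1]
opening: 0.0854
grasp_force: 0.0
```

```bash
python3 - <<'E'
from h import *
np.set_printoptions(precision=4,suppress=True)
o=bot.get_obs(); print(o["time"],o["ee_pos"],o["tcp_rot"],o["q"],o["wrist_force"])
pic=bot.camera("wrist"); save(pic,"w1"); p=P(pic); q=p.reshape(-1,3); np.savez("w1.npz",p=p,c=pic["color"])
T=np.linalg.inv(pic["world_to_cam"]); print(T[:3])
h=q[(q[:,2]>.155)&(q[:,2]<.185)&(abs(q[:,0]-.556)<.06)&(abs(q[:,1]-.038)<.06)]
print(len(h),h.mean(0) if len(h) else 0, cv2.minAreaRect((h[:,:2]*1000).astype(np.float32)) if len(h)>5 else 0, np.percentile(h[:,2],[5,50,95]) if len(h) else 0)
r=bot.pinpoint(pic,"canister_handle")
if r: u,v=map(int,r[0]["pixel"]); print(r[0],p[v,u])
E
```

```text
3.5 [0.5555 0.0408 0.2514] [-179.9883   -0.0169  106.0438] [ 4.1931  6.4781 13.9539 97.4909  0.0141 78.1493] [0.5042 0.5299 0.0918]
[[ 0.9611 -0.2658 -0.075   0.5373]
 [ 0.2762  0.9247  0.2622  0.1075]
 [-0.0003 -0.2727  0.9621  0.3936]]
1771 [0.5565 0.0445 0.169 ] ((557.1517944335938, 42.43807601928711), (12.007774353027344, 69.64067077636719), 17.042749404907227) [0.1675 0.1693 0.1704]
{'pixel': [282.6, 215.0], 'conf': 0.77} [0.5568 0.0432 0.169 ]
```

View pics/w1.png

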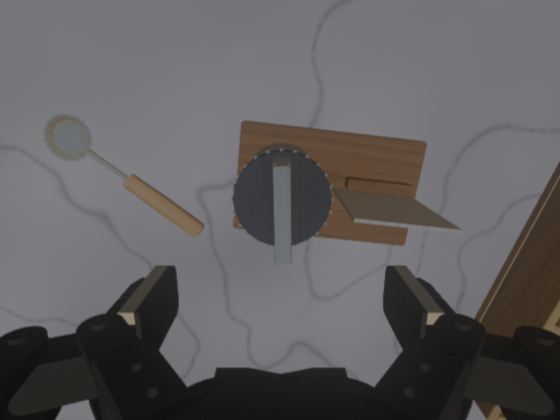

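The wrist view shows the handle bar between the fingers, centred at about pixel (282, 212), with the card to its right. I'm descending and gripping.

>>> play_rows --targets '[{"grip":0,"linear":[0,0,-1],"delta_rot":[0,0,0.01]},{"grip":0,"linear":[0.1,0.1,-3],"delta_rot":[0,0,0.017]},{"grip":0,"linear":[0.1,0.1,-5],"delta_rot":[0,0,0.017]},{"grip":0,"linear":[0.1,0.1,-7],"delta_rot":[0,0,0.017]},{"grip":0,"linear":[0.1,0.1,-8.5],"delta_rot":[0,0,0.017]},{"grip":0,"linear":[0.1,0.1,-9.6],"delta_rot":[0,0,0.017]},{"grip":0,"linear":[0.1,0.1,-10.2],"delta_rot":[0,0,0.017]},{"grip":0,"linear":[0.1,0.1,-10.4],"delta_rot":[0,0,0.017]},{"grip":120,"linear":[0.1,0.1,-10.4],"delta_rot":[0,0,0.017]},{"grip":190,"linear":[0.1,0.1,-10.4],"delta_rot":[0,0,0.017]}]' --force 70

```text
time: 4.6
ee_pos: [0.5573, 0.0416, 0.148]
tcp_rot: [179.9, 0.0, 107.0]
wrist_force: [-1.0, -0.2, -1.2]
opening: 0.0592
grasp_force: 0.0
```

>>> play_rows --targets '[{"grip":255,"linear":[0,0,0]},{"grip":255,"linear":[0,0,0]},{"grip":255,"linear":[0,0,0]},{"grip":255,"linear":[0,0,0]},{"grip":255,"linear":[0,0,0]},{"grip":255,"linear":[0,0,0]}]' --force 70

```text
validation failed for argument at $.ta...
```

>>> play_rows --targets '[{"grip":255,"linear":[0,0,0],"delta_rot":[0,0,0]},{"grip":255,"linear":[0,0,0],"delta_rot":[0,0,0]},{"grip":255,"linear":[0,0,0],"delta_rot":[0,0,0]},{"grip":255,"linear":[0,0,0],"delta_rot":[0,0,0]},{"grip":255,"linear":[0,0,0],"delta_rot":[0,0,0]},{"grip":255,"linear":[0,0,0],"delta_rot":[0,0,0]},{"grip":255,"linear":[0,0,0],"delta_rot":[0,0,0]}]' --force 70

```text
time: 5.3
ee_pos: [0.5571, 0.0415, 0.1477]
tcp_rot: [180.0, 0.0, 107.0]
wrist_force: [-2.0, -1.1, 4.4]
opening: 0.0106
grasp_force: 69.1
```

>>> play_rows --targets '[{"grip":255,"linear":[0,0,0.3],"delta_rot":[0,0,0]},{"grip":255,"linear":[0,0,0.9],"delta_rot":[0,0,0]},{"grip":255,"linear":[0,0,1.8],"delta_rot":[0,0,0]},{"grip":255,"linear":[0,0,2.8],"delta_rot":[0,0,0]},{"grip":255,"linear":[0,0,3.6],"delta_rot":[0,0,0]},{"grip":255,"linear":[0,0,4],"delta_rot":[0,0,0]},{"grip":255,"linear":[0,0,4],"delta_rot":[0,0,0]}]'

```text
time: 6.0
ee_pos: [0.5573, 0.0415, 0.1881]
tcp_rot: [179.9, 0.0, 107.0]
wrist_force: [-0.3, -0.0, -3.5]
opening: 0.0108
grasp_force: 68.2
```

>>> play_rows --targets '[{"grip":255,"linear":[0,-0.4,0],"delta_rot":[0,0,0]},{"grip":255,"linear":[0,-1.4,0],"delta_rot":[0,0,0]},{"grip":255,"linear":[0,-3,0],"delta_rot":[0,0,0]},{"grip":255,"linear":[0,-5,0],"delta_rot":[0,0,0]},{"grip":255,"linear":[0,-7.2,0],"delta_rot":[0,0,0]},{"grip":255,"linear":[0,-9.4,0],"delta_rot":[0,0,0]},{"grip":255,"linear":[0,-11.6,0],"delta_rot":[0,0,0]},{"grip":255,"linear":[0,-13.6,0],"delta_rot":[0,0,0]},{"grip":255,"linear":[0,-15.2,0],"delta_rot":[0,0,0]},{"grip":255,"linear":[0,-16.2,0],"delta_rot":[0,0,0]}]'

```text
time: 7.0
ee_pos: [0.5566, -0.1225, 0.1871]
tcp_rot: [-180.0, -0.0, 106.9]
wrist_force: [-1.1, 0.7, -4.0]
opening: 0.0106
grasp_force: 68.2
```

>>> play_rows --targets '[{"grip":255,"linear":[0,-0.3,0],"delta_rot":[0,0,0]},{"grip":255,"linear":[0,-0.4,-0.5],"delta_rot":[0,0,0]},{"grip":255,"linear":[0,-0.4,-1.5],"delta_rot":[0,0,0]},{"grip":255,"linear":[0,-0.4,-2.6],"delta_rot":[0,0,0]},{"grip":255,"linear":[0,-0.4,-3.7],"delta_rot":[0,0,0]},{"grip":255,"linear":[0,-0.4,-4.6],"delta_rot":[0,0,0]},{"grip":255,"linear":[0,-0.4,-5.2],"delta_rot":[0,0,0]},{"grip":255,"linear":[0,-0.4,-5.5],"delta_rot":[0,0,0]},{"grip":255,"linear":[0,-0.4,-5.6],"delta_rot":[0,0,0]},{"grip":255,"linear":[0,-0.4,-5.6],"delta_rot":[0,0,0]}]'

```text
time: 8.0
ee_pos: [0.5571, -0.1246, 0.1315]
tcp_rot: [180.0, 0.0, 107.0]
wrist_force: [0.3, -0.9, -3.3]
opening: 0.0108
grasp_force: 68.2
```

```bash
python3 - <<'E'
from h import *
np.set_printoptions(precision=4,suppress=True)
o=bot.get_obs(); print(o["wrist_force"],o["torque"])
pic=bot.camera("side"); save(pic,"s2"); q=P(pic).reshape(-1,3)
r=bot.trace(pic,"canister"); 
for k in r[:2]:
  a=P(pic)[k["pixels"]]; print(k["conf"],np.nanpercentile(a,[2,50,98],axis=0))
E
```

```text
[ 0.2681 -0.8635 -3.2941] [-0.017   0.0271  0.0113]
0.84 [[ 0.5199 -0.165   0.0004]
 [ 0.5453 -0.1488  0.1029]
 [ 0.5929 -0.0909  0.1546]]
```

>>> play_rows --targets '[{"grip":255,"linear":[0,0,-0.1],"delta_rot":[0,0,0]},{"grip":255,"linear":[0,0,-0.2],"delta_rot":[0,0,0]},{"grip":255,"linear":[0,0,-0.3],"delta_rot":[0,0,0]},{"grip":255,"linear":[0,0,-0.3],"delta_rot":[0,0,0]}]'

```text
time: 8.5
ee_pos: [0.5569, -0.1245, 0.1281]
tcp_rot: [-180.0, -0.0, 107.0]
wrist_force: [-0.1, 1.0, -3.8]
opening: 0.0104
grasp_force: 68.2
```

>>> play_rows --targets '[{"grip":255,"linear":[0,0,-0.05],"delta_rot":[0,0,0]},{"grip":255,"linear":[0,0,-0.1],"delta_rot":[0,0,0]},{"grip":255,"linear":[0,0,-0.1],"delta_rot":[0,0,0]}]'

```text
time: 8.8
ee_pos: [0.5571, -0.1245, 0.1277]
tcp_rot: [180.0, 0.0, 107.0]
wrist_force: [-1.0, 0.3, 0.1]
opening: 0.0104
grasp_force: 68.7
```

>>> play_rows --targets '[{"grip":200,"linear":[0,0,0],"delta_rot":[0,0,0]},{"grip":120,"linear":[0,0,0],"delta_rot":[0,0,0]},{"grip":0,"linear":[0,0,0],"delta_rot":[0,0,0]},{"grip":0,"linear":[0,0,0],"delta_rot":[0,0,0]},{"grip":0,"linear":[0,0,0],"delta_rot":[0,0,0]},{"grip":0,"linear":[0,0,1],"delta_rot":[0,0,0]},{"grip":0,"linear":[0,0,3],"delta_rot":[0,0,0]},{"grip":0,"linear":[0,0,6],"delta_rot":[0,0,0]},{"grip":0,"linear":[0,0,9],"delta_rot":[0,0,0]},{"grip":0,"linear":[0,0,11],"delta_rot":[0,0,0]}]'

```text
time: 9.8
ee_pos: [0.5572, -0.1246, 0.2404]
tcp_rot: [179.9, 0.1, 107.0]
wrist_force: [0.7, 0.7, 0.2]
opening: 0.0855
grasp_force: 0.0
```

```bash
python3 - <<'E'
from h import *
np.set_printoptions(precision=4,suppress=True)
D=[]
for n in ["scene","side"]:
  pic=bot.camera(n); p=P(pic); r=bot.trace(pic,"canister")
  if r: print(n,r[0]["conf"],np.nanpercentile(p[r[0]["pixels"]],[2,50,98],axis=0))
  if n=="side":
    r=bot.pinpoint(pic,"card_edge"); print(r)
    q=p.reshape(-1,3)
    s=q[(q[:,0]>.59)&(q[:,0]<.75)&(abs(q[:,1]-.05)<.03)&(q[:,2]>.055)&(q[:,2]<.15)]
    d=np.array([.986,.167]); a=s[:,:2]@d; print("card along",np.percentile(a,[1,50,99]),"perp",np.percentile(s[:,:2]@[-d[1],d[0]],[5,50,95]),s[:,2].max())
print(bot.get_obs()["q"])
E
```

```text
scene 0.63 [[ 0.5196 -0.1611  0.0105]
 [ 0.5719 -0.1267  0.104 ]
 [ 0.5941 -0.0896  0.1534]]
side 0.82 [[ 0.5196 -0.1648  0.0042]
 [ 0.5481 -0.1433  0.1038]
 [ 0.591  -0.096   0.1517]]
[{'pixel': [288.9, 204.4], 'conf': 0.89}, {'pixel': [393.8, 333.5], 'conf': 0.42}, {'pixel': [332.1, 411.9], 'conf': 0.21}]
card along [0.6118 0.6303 0.6969] perp [-0.0614 -0.0601 -0.058 ] 0.1008761861997739
[-12.599    8.0326  14.037   96.0323  -0.0015  60.3851]
```

>>> play_rows --targets '[{"grip":0,"linear":[-0.2,0.8,0],"delta_rot":[0,0,0.05]},{"grip":0,"linear":[-0.6,2.6,0],"delta_rot":[0,0,0.13]},{"grip":0,"linear":[-1.1,4.8,0],"delta_rot":[0,0,0.22]},{"grip":0,"linear":[-1.7,7.3,0],"delta_rot":[0,0,0.32]},{"grip":0,"linear":[-2.3,9.8,0],"delta_rot":[0,0,0.42]},{"grip":0,"linear":[-2.9,12.3,0],"delta_rot":[0,0,0.52]},{"grip":0,"linear":[-3.5,14.8,0],"delta_rot":[0,0,0.62]},{"grip":0,"linear":[-4.1,17.3,0],"delta_rot":[0,0,0.72]},{"grip":0,"linear":[-4.7,19.8,0],"delta_rot":[0,0,0.82]},{"grip":0,"linear":[-5.3,22.3,0],"delta_rot":[0,0,0.92]}]'

```text
time: 11.05
ee_pos: [0.5032, 0.0994, 0.236]
tcp_rot: [-179.9, -0.1, 160.0]
wrist_force: [0.4, -0.4, 0.0]
opening: 0.0854
grasp_force: 0.0
```

>>> play_rows --targets '[{"grip":0,"linear":[-0.6,2.5,0],"delta_rot":[0,0,0.1]},{"grip":0,"linear":[-1.2,5,0],"delta_rot":[0,0,0.2]},{"grip":0,"linear":[-1.8,7.5,0],"delta_rot":[0,0,0.3]},{"grip":0,"linear":[-2.4,10,0],"delta_rot":[0,0,0.4]},{"grip":0,"linear":[-3,12.5,0],"delta_rot":[0,0,0.5]},{"grip":0,"linear":[-3.5,15,0],"delta_rot":[0,0,0.6]},{"grip":0,"linear":[-4,17.2,0],"delta_rot":[0,0,0.7]},{"grip":0,"linear":[-4.4,19,0],"delta_rot":[0,0,0.8]},{"grip":0,"linear":[-4.7,20.2,0],"delta_rot":[0,0,0.87]},{"grip":0,"linear":[-4.7,20.4,0],"delta_rot":[0,0,0.895]}]'

```text
time: 12.05
ee_pos: [0.4562, 0.3033, 0.2359]
tcp_rot: [180.0, -0.1, -148.8]
wrist_force: [-0.2, -0.3, -0.0]
opening: 0.0853
grasp_force: 0.0
```

```bash
python3 - <<'E'
from h import *
np.set_printoptions(precision=4,suppress=True)
bot.camera("wrist"); pic=bot.camera("wrist"); save(pic,"w2"); p=P(pic); q=p.reshape(-1,3)
o=bot.get_obs(); print(o["time"],o["ee_pos"],o["tcp_rot"],o["q"])
c=q[(q[:,2]>.02)&(q[:,2]<.045)&(abs(q[:,0]-.485)<.09)&(abs(q[:,1]-.32)<.08)]
print(len(c),np.percentile(c[:,2],[5,50,95]),cv2.minAreaRect((c[:,:2]*1000).astype(np.float32)))
yaw=np.radians(31)
for it in range(3):
  x=np.array([np.cos(yaw),np.sin(yaw)]); y=np.array([-x[1],x[0]]); a=c[:,:2]@x; b=c[:,:2]@y
  lo,hi=np.percentile(a,[.3,99.7]); 
  X=[];Y=[]
  for k in np.arange(lo+.003,hi-.003,.004):
    m=(abs(a-k)<.002)
    if m.sum()>4: X.append(k);Y.append((b[m].max()+b[m].min())/2); W=b[m].max()-b[m].min(); print(round(k-lo,3),round(W*1000,1),end="; ") if it==2 else 0
  s=np.polyfit(X,Y,1); yaw+=np.arctan(s[0])
x=np.array([np.cos(yaw),np.sin(yaw)]); y=np.array([-x[1],x[0]]); a=c[:,:2]@x; b=c[:,:2]@y
lo,hi=np.percentile(a,[.3,99.7]); mid=(lo+hi)/2; bb=np.median(Y)
print("\nyaw",np.degrees(yaw),"len",hi-lo,"origin",mid*x+bb*y,"tails",(mid-.033)*x+bb*y)
for t in["clip_tails","clip_mouth","clip"]:
  r=bot.pinpoint(pic,t)
  if r: u,v=map(int,r[0]["pixel"]); print(t,r[0],p[v,u])
E
```

```text
12.15 [0.4567 0.3024 0.2364] [-179.9883   -0.0874 -148.9955] [33.5107  4.8772 10.5388 95.7495 -0.0079  2.5062]
1235 [0.0235 0.0272 0.0285] ((484.8229064941406, 321.3376770019531), (98.95066833496094, 49.132999420166016), 30.82892608642578)
0.003 49.1; 0.007 47.0; 0.011 45.2; 0.015 43.3; 0.019 40.3; 0.023 38.3; 0.027 36.4; 0.031 34.4; 0.035 32.5; 0.039 30.4; 0.043 28.4; 0.047 26.4; 0.051 26.4; 0.055 24.5; 0.059 23.4; 0.063 22.4; 0.067 21.4; 0.071 20.3; 0.075 19.4; 0.079 17.3; 0.083 17.3; 0.087 15.2; 0.091 15.3; 0.095 13.1; 
yaw 30.538525646081354 len 0.09803478675019284 origin [0.4848 0.321 ] tails [0.4564 0.3042]
clip_tails {'pixel': [279.8, 178.7], 'conf': 0.58} [ 0.4592  0.3025 -0.0018]
clip_mouth {'pixel': [280.2, 245.1], 'conf': 0.84} [0.5241 0.3429 0.0062]
clip {'pixel': [280.6, 207.3], 'conf': 0.79} [0.4804 0.3166 0.0276]
```

View pics/w2.png

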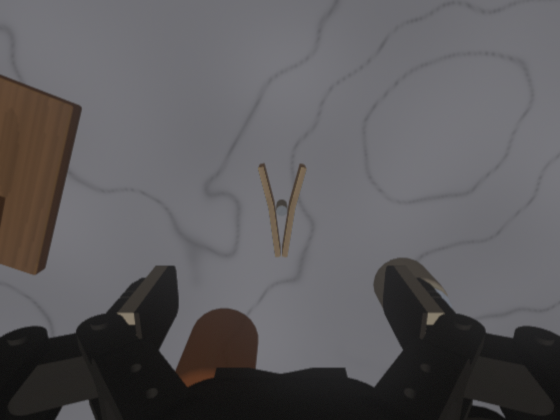

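The wrist view shows the clip with its tails near (282, 165) and its jaws at (282, 252), aligned midway between the fingers. I'm descending over the tails.

>>> play_rows --targets '[{"grip":0,"linear":[0,0.1,-1],"delta_rot":[0,0,0]},{"grip":0,"linear":[0,0.1,-3.5],"delta_rot":[0,0,-0.005]},{"grip":0,"linear":[0,0.1,-7],"delta_rot":[0,0,-0.005]},{"grip":0,"linear":[0,0.1,-10.5],"delta_rot":[0,0,-0.005]},{"grip":0,"linear":[0,0.1,-14],"delta_rot":[0,0,-0.005]},{"grip":0,"linear":[0,0.1,-17],"delta_rot":[0,0,-0.005]},{"grip":0,"linear":[0,0.1,-19.5],"delta_rot":[0,0,-0.005]},{"grip":0,"linear":[0,0.1,-21.3],"delta_rot":[0,0,-0.005]},{"grip":0,"linear":[0,0.1,-22.5],"delta_rot":[0,0,-0.005]},{"grip":60,"linear":[0,0.1,-22.9],"delta_rot":[0,0,-0.005]}]' --force 35

```text
time: 13.3
ee_pos: [0.4564, 0.3028, 0.0068]
tcp_rot: [-180.0, -0.1, -149.3]
wrist_force: [-0.3, -0.2, 0.9]
opening: 0.0731
grasp_force: 0.0
```

>>> play_rows --targets '[{"grip":70,"linear":[0,0,-0.2],"delta_rot":[0,0,0]},{"grip":80,"linear":[0,0,-0.4],"delta_rot":[0,0,0]},{"grip":90,"linear":[0,0,-0.4],"delta_rot":[0,0,0]}]'

```text
time: 13.6
ee_pos: [0.4574, 0.3037, 0.0049]
tcp_rot: [180.0, 0.1, -149.3]
wrist_force: [0.7, 0.5, -0.4]
opening: 0.0551
grasp_force: 0.0
```

>>> play_rows --targets '[{"grip":110,"linear":[0,0,0],"delta_rot":[0,0,0]},{"grip":125,"linear":[0,0,0],"delta_rot":[0,0,0]},{"grip":140,"linear":[0,0,0],"delta_rot":[0,0,0]},{"grip":160,"linear":[0,0,0],"delta_rot":[0,0,0]},{"grip":180,"linear":[0,0,0],"delta_rot":[0,0,0]},{"grip":200,"linear":[0,0,0],"delta_rot":[0,0,0]},{"grip":255,"linear":[0,0,0],"delta_rot":[0,0,0]},{"grip":255,"linear":[0,0,0],"delta_rot":[0,0,0]},{"grip":255,"linear":[0,0,0],"delta_rot":[0,0,0]}]' --force 35

```text
time: 14.5
ee_pos: [0.4575, 0.3042, 0.0059]
tcp_rot: [180.0, 0.1, -149.3]
wrist_force: [-3.2, -0.8, 10.1]
opening: 0.0244
grasp_force: 34.5
```

>>> play_rows --targets '[{"grip":255,"linear":[0,0,0.3],"delta_rot":[0,0,0]},{"grip":255,"linear":[0,0,1],"delta_rot":[0,0,0]},{"grip":255,"linear":[0,0,2.2],"delta_rot":[0,0,0]},{"grip":255,"linear":[0,0,4],"delta_rot":[0,0,0]},{"grip":255,"linear":[0,0,6],"delta_rot":[0,0,0]},{"grip":255,"linear":[0,0,8],"delta_rot":[0,0,0]},{"grip":255,"linear":[0,0,10],"delta_rot":[0,0,0]},{"grip":255,"linear":[0,0,11.5],"delta_rot":[0,0,0]},{"grip":255,"linear":[0,0,12],"delta_rot":[0,0,0]},{"grip":255,"linear":[0,0,12],"delta_rot":[0,0,0]}]'

```text
time: 15.5
ee_pos: [0.4573, 0.3037, 0.125]
tcp_rot: [180.0, 0.1, -149.3]
wrist_force: [0.4, 1.0, -0.7]
opening: 0.0245
grasp_force: 34.4
```

```bash
python3 - <<'E'
from h import *
np.set_printoptions(precision=4,suppress=True)
pic=bot.camera("wrist"); p=P(pic); np.savez("w3.npz",p=p,c=pic["color"]); save(pic,"w3")
o=bot.get_obs(); print(o["time"],o["ee_pos"],o["tcp_rot"],o["opening"],o["grasp_force"],o["wrist_force"])
# tool frame
from scipy.spatial.transform import Rotation as R
Rm=R.from_euler("xyz",o["tcp_rot"],degrees=True).as_matrix()
for t in["clip_tails","clip_mouth","clip"]:
  r=bot.pinpoint(pic,t)
  if r: u,v=map(int,r[0]["pixel"]); print(t,r[0],p[v,u],(p[v,u]-o["ee_pos"])@Rm)
tr=bot.trace(pic,"clip")
if tr:
  a=p[tr[0]["pixels"]]; a=a[~np.isnan(a[:,0])]; l=(a-o["ee_pos"])@Rm; print(tr[0]["conf"],tr[0]["box"],np.percentile(l,[1,50,99],axis=0))
E
```

```text
15.55 [0.457  0.3034 0.124 ] [-179.9995   -0.0166 -149.2818] 0.024223290292342877 34.406737089157104 [-0.4209 -1.0132 -1.4909]
0.91 [249.7, 236.1, 312.9, 375.3] [[-0.0354 -0.0125 -0.0235]
 [-0.0131  0.     -0.0218]
 [ 0.0159  0.0124  0.0036]]
```

View pics/w3.png

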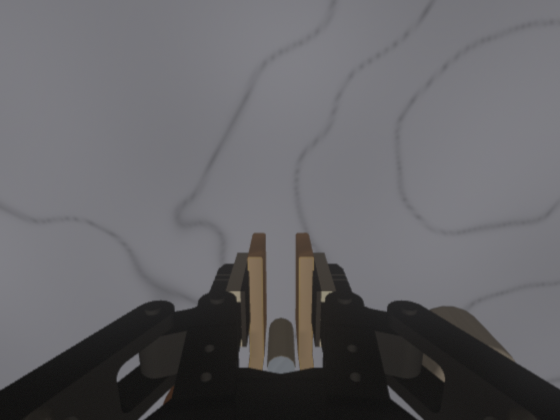

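The clip is held firmly with its tails parallel, tail ends near (257, 235) and (303, 235). I'm carrying it to a standoff before the card edge.

>>> play_rows --targets '[{"grip":255,"linear":[0.1,-0.7,0],"delta_rot":[0,0,-0.01]},{"grip":255,"linear":[0.3,-2.2,0],"delta_rot":[0,0,-0.03]},{"grip":255,"linear":[0.6,-4.4,0],"delta_rot":[0,0,-0.06]},{"grip":255,"linear":[0.9,-7,0],"delta_rot":[0,0,-0.1]},{"grip":255,"linear":[1.3,-9.6,0],"delta_rot":[0,0,-0.14]},{"grip":255,"linear":[1.7,-12.2,0],"delta_rot":[0,0,-0.18]},{"grip":255,"linear":[2.1,-14.8,0],"delta_rot":[0,0,-0.22]},{"grip":255,"linear":[2.4,-17.4,-0.5],"delta_rot":[0,0,-0.26]},{"grip":255,"linear":[2.7,-20,-1.3],"delta_rot":[0,0,-0.29]},{"grip":255,"linear":[3,-22.4,-2.3],"delta_rot":[0,0,-0.32]}]'

```text
time: 16.75
ee_pos: [0.4869, 0.0773, 0.1013]
tcp_rot: [-180.0, 0.0, -167.8]
wrist_force: [0.5, -0.7, -1.2]
opening: 0.0243
grasp_force: 34.4
```

>>> play_rows --targets '[{"grip":255,"linear":[0.2,-2,-1],"delta_rot":[0,0,-0.02]},{"grip":255,"linear":[0.4,-3.7,-1.9],"delta_rot":[0,0,-0.035]},{"grip":255,"linear":[0.6,-4.9,-2.6],"delta_rot":[0,0,-0.045]},{"grip":255,"linear":[0.7,-5.4,-3],"delta_rot":[0,0,-0.048]},{"grip":255,"linear":[0.7,-5.5,-3],"delta_rot":[0,0,-0.048]},{"grip":255,"linear":[0.7,-5.5,-3],"delta_rot":[0,0,-0.048]}]'

```text
time: 17.35
ee_pos: [0.4941, 0.0247, 0.0716]
tcp_rot: [180.0, 0.0, -170.4]
wrist_force: [-0.2, 1.0, -0.0]
opening: 0.0243
grasp_force: 34.4
```

```bash
cat > chk.py <<'E'
from h import *
import sys
np.set_printoptions(precision=4,suppress=True)
o=bot.get_obs(); print(o["time"],o["ee_pos"],o["tcp_rot"],o["opening"],o["grasp_force"],o["wrist_force"])
t=np.radians(9.6); d=np.array([np.cos(t),np.sin(t)]); n=np.array([-d[1],d[0]])
e=o["ee_pos"]; print("tcp a,p",e[:2]@d,e[:2]@n)
ims=[]
for nm in["scene","side"]:
  pic=bot.camera(nm); p=P(pic); q=p.reshape(-1,3); q=q[~np.isnan(q[:,0])]
  a=q[:,:2]@d; b=q[:,:2]@n
  m=(a>.59)&(a<.72)&(abs(b+.058)<.03)&(q[:,2]>.1)&(q[:,2]<.155)
  l=cv2.fitLine(q[m][:,:2].astype(np.float32),cv2.DIST_HUBER,0,.001,.001).ravel()
  print(nm,"card",m.sum(),np.percentile(a[m],[1,99]),"perp",np.percentile(b[m],[10,50,90]),np.degrees(np.arctan(l[1]/l[0])),"top",np.percentile(q[m][:,2],98))
  ta=e[:2]@d; tb=e[:2]@n
  m=(a>ta+.045)&(a<ta+.095)&(abs(b-tb)<.03)&(q[:,2]>.04)&(q[:,2]<e[2]+.03)&(a<.605)
  if m.sum()>5: print("  jaws",m.sum(),"a",np.percentile(a[m],[1,99]),"b",np.percentile(b[m],[2,50,98]),"z",np.percentile(q[m][:,2],[2,50,98]))
  for tt in["clip_mouth","card_edge"]:
    r=bot.pinpoint(pic,tt)
    if r: u,v=map(int,r[0]["pixel"]); print("  ",tt,r[0]["conf"],u,v,p[v,u],p[v,u,:2]@d,p[v,u,:2]@n)
  c=pic["color"]; x,y=((240,165) if nm=="scene" else (230,155)); ims.append(cv2.resize(c[y:y+90,x:x+100],None,fx=4,fy=4,interpolation=cv2.INTER_CUBIC))
cv2.imwrite("pics/"+sys.argv[1]+".png",np.hstack(ims)[...,::-1])
E
python3 chk.py c1
python3 - <<'E'
import numpy as np,cv2
q=np.load("w1.npz")["p"].reshape(-1,3)
t=np.radians(9.6); d=np.array([np.cos(t),np.sin(t)]); n=np.array([-d[1],d[0]]); a=q[:,:2]@d;b=q[:,:2]@n
m=(a>.6)&(a<.72)&(abs(b+.058)<.02)&(q[:,2]>.1)&(q[:,2]<.15)
print("w1",m.sum(),np.percentile(a[m],[1,99]),np.percentile(b[m],[5,50,95]),np.percentile(q[m][:,2],98))
E
```

```text
17.35 [0.4941 0.0247 0.0716] [ 179.9929    0.0171 -170.3568] 0.02431694374450645 34.40401554107666 [-0.1769  0.9975 -0.0349]
tcp a,p 0.49127505747907646 -0.05806348241471654
scene card 117 [0.6102 0.6958] perp [-0.0586 -0.0575 -0.0561] 9.693101 top 0.14403807309094907
  jaws 83 a [0.5366 0.5731] b [-0.0769 -0.0484 -0.0401] z [0.0695 0.0873 0.0976]
   clip_mouth 0.74 293 215 [0.5505 0.0494 0.027 ] 0.5509829654053169 -0.043107174101889405
   card_edge 0.77 299 225 [0.6138 0.0454 0.0653] 0.6127688528407048 -0.05757263081618866
side card 254 [0.6125 0.6965] perp [-0.0614 -0.0598 -0.0581] 9.538681 top 0.14164114561470723
  jaws 169 a [0.5371 0.5743] b [-0.0791 -0.073  -0.0424] z [0.0684 0.0856 0.0965]
   clip_mouth 0.77 276 204 [0.572  0.0486 0.0884] 0.5721277132481376 -0.04748558006194704
   card_edge 0.67 286 205 [0.622  0.0837 0.022 ] 0.6272938798699169 -0.021161051701782133
w1 1687 [0.61236808 0.69628129] [-0.05727351 -0.05487484 -0.05451602] 0.14029119733866216
```

View pics/c1.png

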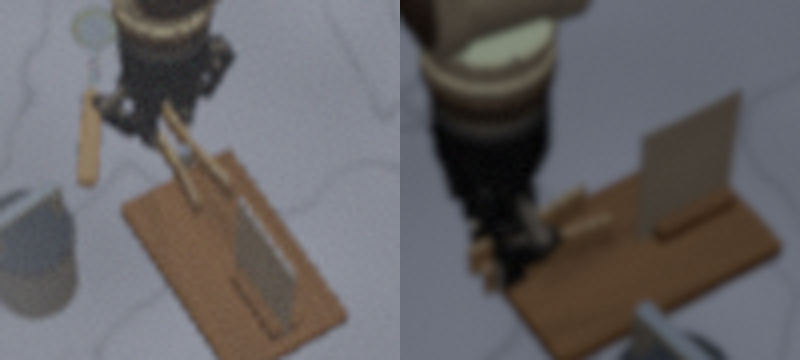

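Both views show the open jaws pointing at the card's free edge, about 38 mm short of it and about 2 mm toward -y. I'm shifting sideways, then advancing along the stand's +x.

>>> play_rows --targets '[{"grip":255,"linear":[0,0.2,-0.1],"delta_rot":[0,0,0]},{"grip":255,"linear":[0.5,0.28,-0.1],"delta_rot":[0,0,0]},{"grip":255,"linear":[1.2,0.4,-0.1],"delta_rot":[0,0,0]},{"grip":255,"linear":[2,0.53,-0.1],"delta_rot":[0,0,0]},{"grip":255,"linear":[2.8,0.66,-0.1],"delta_rot":[0,0,0]},{"grip":255,"linear":[3.6,0.8,-0.1],"delta_rot":[0,0,0]},{"grip":255,"linear":[4.3,0.92,-0.1],"delta_rot":[0,0,0]},{"grip":255,"linear":[4.8,1,-0.1],"delta_rot":[0,0,0]},{"grip":255,"linear":[5.1,1.05,-0.1],"delta_rot":[0,0,0]},{"grip":255,"linear":[5.2,1.06,-0.1],"delta_rot":[0,0,0]}]'

```text
time: 18.65
ee_pos: [0.5462, 0.0351, 0.0702]
tcp_rot: [-180.0, -0.0, -170.4]
wrist_force: [0.3, 0.8, -0.6]
opening: 0.0245
grasp_force: 34.4
```

>>> play_rows --targets '[{"grip":255,"linear":[0,0,0],"delta_rot":[0,0,0]},{"grip":255,"linear":[0,0,0],"delta_rot":[0,0,0]},{"grip":255,"linear":[0,0,0],"delta_rot":[0,0,0]}]'

```text
time: 18.95
ee_pos: [0.5459, 0.0351, 0.0704]
tcp_rot: [-180.0, 0.0, -170.4]
wrist_force: [0.1, 0.2, -0.9]
opening: 0.0241
grasp_force: 34.4
```

```bash
sed -i 's/&(a<.605)/\&(a<.64)/; s/ims.append(cv2.resize(c\[y:y+90/y+=10*(nm=="scene"); x+=15; ims.append(cv2.resize(c[y:y+90/' chk.py; python3 chk.py c2
```

```text
18.95 [0.5459 0.0351 0.0704] [-179.9974    0.0061 -170.3654] 0.02412108606049699 34.40647602081299 [ 0.0786  0.2121 -0.923 ]
tcp a,p 0.5440638228275265 -0.05645987822112944
scene card 114 [0.61   0.6945] perp [-0.0584 -0.0575 -0.0556] 9.709946 top 0.14335801153128835
  jaws 90 a [0.5894 0.6389] b [-0.0748 -0.0588 -0.0394] z [0.0408 0.0809 0.098 ]
   clip_mouth 0.66 302 227 [0.6319 0.0485 0.0809] 0.6311145205142541 -0.05752550096167679
   card_edge 0.9 299 222 [0.6117 0.0457 0.0839] 0.6107220373596443 -0.05697174779705879
side card 254 [0.612 0.697] perp [-0.0615 -0.0599 -0.0583] 9.761802 top 0.1420647550376658
  jaws 183 a [0.591  0.6379] b [-0.0782 -0.0617 -0.0426] z [0.0563 0.086  0.0977]
   clip_mouth 0.55 292 197 [0.6196 0.0445 0.1019] 0.6183782377152419 -0.05942830971170518
   card_edge 0.86 291 205 [0.6087 0.0266 0.0914] 0.6046123828932086 -0.07530091432610989
```

View pics/c2.png

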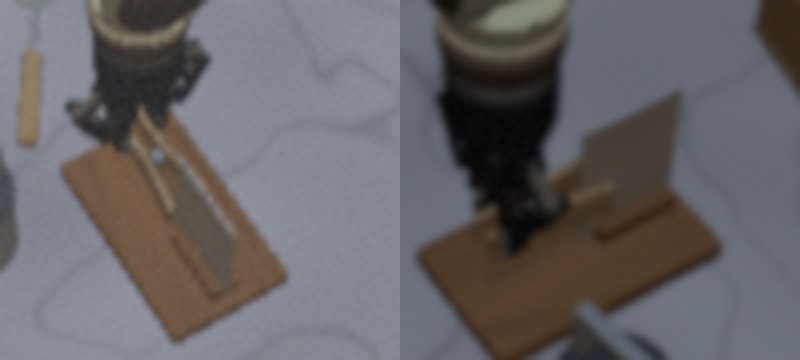

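The card edge sits about 15 mm inside the jaws, centred to within 2 mm, with no contact force. I'm handing the job in.

```bash
python3 -c "
from workcell import bot
print(bot.job_done())"
```

```text
the job is handed in; nothing more can be done
None
```

The canister stands upright on the counter about 50 mm clear of the stand, and the clip is held squeezed open with the card edge about 15 mm inside its jaws; I saw no sign of contact, and the job is handed in at about 19 s of the 61 s allowed.

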